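# Change over the preheating plate at the brazing hearth

## Task

Change over the preheating plate, keeping its dial off meanwhile: first take the finished steel block off it and set it on top of the cut firebrick beside it to cool, then lay every copper tube - the one in the tube box (its lid has a short piece of tube fixed on it) and those lying out on the hearth - flat in the plate's grooves, one to a groove and about centred in its length. Only when all the tubes are in, turn the dial clockwise so that its pointer stands at the long mark; leave the tube box shut. Do not open the other boxes or knock over the flux pot.

Things in the scene. Friction and masses are not known exactly. Their poses are not given: they have to be found in the camera images.
- tube_lid (a joint): Lid of the TUBE box, told by a short piece of copper tube (32 mm dia, 40 mm long) fixed on it. Rad: 0 shut, 1.66 the open stop (95 degrees). Hinged at the box's far edge; stiff (0.25 N m), stays where left. One of four equal steel boxes in a row, their order varies: each 116 mm deep (x), 92 wide (y), pitch 96; its rim 26 mm, the top of the shut lid 50 mm above the hearth.
- tube_lid_bar (a point): Centre of the tube lid's lift bar: round, 10 mm thick, along the lid's y, 48 mm clear between its posts, 34 mm above the lid's top (29 mm clear below it), 57 mm above and 100 mm in front of the hinge line, 16 mm from the lid's front edge. Can be pinched from above and swivels in the fingers. Moves and turns with the lid; x points away from the robot when shut.
- tube_lid_hinge (a point): Middle of the tube lid's hinge line, which runs along its y axis at the far edge of the box, at the box's rim. Axes turn with the lid (shut: x away from the robot, z up).
- tube_box_floor (a point): Centre of the tube box's inner floor, 7 mm above the hearth (inside 110 mm along x, 86 along y, walls 3 mm thick and 19 mm high; the deep lid covers the rest). One tube lies in it along x, near the middle.
- nut_lid (a joint): Lid of the box whose lid carries a large hex nut; same make; must stay shut (0).
- nut_lid_bar (a point): Centre of the nut lid's lift bar.
- bolt_lid (a joint): Lid of the box whose lid carries a bolt lying across; same make; must stay shut (0).
- bolt_lid_bar (a point): Centre of the bolt lid's lift bar.
- block_lid (a joint): Lid of the box whose lid carries a plain steel block; same make; must stay shut (0).
- block_lid_bar (a point): Centre of the block lid's lift bar.
- tube_1_mid (a point): Centre of copper tube 1, always in the tube box at the start. Tubes are 90 mm long along their own y axis and 32 mm across (they do not roll), 0.11 kg; grasp across the 32 mm.
- tube_2_mid (a point): Centre of copper tube 2 (same kind), if present: lying out on the hearth behind the boxes.
- tube_3_mid (a point): Centre of copper tube 3 (same kind), if present: lying out on the hearth behind the boxes.
- work_block_mid (a point): Centre of the finished steel block, 32 mm (x) x 50 mm (y) x 25 mm high, 0.31 kg, at the start in the plate's middle groove, its length along the groove.
- cool_brick_top (a point): Centre of the top of the cut firebrick that stands between the boxes and the preheater: 50 mm (x) x 75 mm (y), top 62 mm above the hearth, 0.13 kg, loose.
- preheater: Electric preheating plate, a grey unit 198 mm wide (y), 230 mm deep (x), fixed. Origin on the hearth below the unit, x away from the robot. Its grooved dark plate (130 mm along x, 186 mm along y) is at the rear, the dial on the front deck (deck 46 mm above the hearth).
- groove_1 (a point): Middle of the left groove's floor, 58 mm above the hearth. Each groove runs front to back (along its x axis) the whole 130 mm, is 38 mm wide (y) and 5 mm deep, open at both ends; pitch 66 mm. z up.
- groove_2 (a point): Middle of the middle groove's floor.
- groove_3 (a point): Middle of the right groove's floor.
- dial (a joint): Angle of the preheater's dial, rad: 0 = off stop (pointer to the near left), growing clockwise from above, to 4.71; starts between 0 and 0.3. Marks every 30 degrees; the long mark is on the dial's far side (straight along the unit's x, away from the robot), where this reads 2.356. Friction 0.05 N m; stays where left.
- dial_grip (a point): On the dial's vertical axis, 74 mm above the hearth, at the height to grip. The dial's grip is an upright bar 14 mm thick and 46 mm long, from 53 to 85 mm above the hearth, on a 48 mm skirt. x points along the bar to the pointer end, z up.
- pot: Enamel flux pot, 63 mm across, 58 mm high, standing behind the right-hand boxes; origin at its underside, z up. Do not knock it over.

How it is judged:
On the way, in this order (a step that is already met when the one before it is completed fails the run):
1. the finished steel block lies on top of the cut firebrick, the dial still off (x of work_block_mid in the frame of cool_brick_top between -0.015 and 0.015 m and y of work_block_mid in the frame of cool_brick_top between -0.025 and 0.025 m and z of work_block_mid in the frame of cool_brick_top between 0.007 and 0.018 m and value of joint dial below 0.6 rad and linear speed of work_block below 0.02 m/s), for 0.2 s.
2. every tube lies in a groove of the plate, the dial still off (((y of tube_1_mid in the frame of groove_1 between -0.006 and 0.006 m and x of tube_1_mid in the frame of groove_1 between -0.02 and 0.02 m and z of tube_1_mid in the frame of groove_1 between 0.011 and 0.0195 m) or (y of tube_1_mid in the frame of groove_2 between -0.006 and 0.006 m and x of tube_1_mid in the frame of groove_2 between -0.02 and 0.02 m and z of tube_1_mid in the frame of groove_2 between 0.011 and 0.0195 m) or (y of tube_1_mid in the frame of groove_3 between -0.006 and 0.006 m and x of tube_1_mid in the frame of groove_3 between -0.02 and 0.02 m and z of tube_1_mid in the frame of groove_3 between 0.011 and 0.0195 m)) and ((y of tube_2_mid in the frame of groove_1 between -0.006 and 0.006 m and x of tube_2_mid in the frame of groove_1 between -0.02 and 0.02 m and z of tube_2_mid in the frame of groove_1 between 0.011 and 0.0195 m) or (y of tube_2_mid in the frame of groove_2 between -0.006 and 0.006 m and x of tube_2_mid in the frame of groove_2 between -0.02 and 0.02 m and z of tube_2_mid in the frame of groove_2 between 0.011 and 0.0195 m) or (y of tube_2_mid in the frame of groove_3 between -0.006 and 0.006 m and x of tube_2_mid in the frame of groove_3 between -0.02 and 0.02 m and z of tube_2_mid in the frame of groove_3 between 0.011 and 0.0195 m)) and ((y of tube_3_mid in the frame of groove_1 between -0.006 and 0.006 m and x of tube_3_mid in the frame of groove_1 between -0.02 and 0.02 m and z of tube_3_mid in the frame of groove_1 between 0.011 and 0.0195 m) or (y of tube_3_mid in the frame of groove_2 between -0.006 and 0.006 m and x of tube_3_mid in the frame of groove_2 between -0.02 and 0.02 m and z of tube_3_mid in the frame of groove_2 between 0.011 and 0.0195 m) or (y of tube_3_mid in the frame of groove_3 between -0.006 and 0.006 m and x of tube_3_mid in the frame of groove_3 between -0.02 and 0.02 m and z of tube_3_mid in the frame of groove_3 between 0.011 and 0.0195 m)) and value of joint dial below 0.6 rad), for 0.2 s.
At the end, for the whole second after the job is handed in: Block on top of the firebrick (centre within 15 x 25 mm of its centre); every tube flat on a groove floor, centre within 6 mm of the groove's middle line and 20 mm of its middle lengthwise; dial within 0.13 rad of the long mark (2.356); all lids shut (below 0.06 rad); all at rest (x of work_block_mid in the frame of cool_brick_top between -0.015 and 0.015 m and y of work_block_mid in the frame of cool_brick_top between -0.025 and 0.025 m and z of work_block_mid in the frame of cool_brick_top between 0.007 and 0.018 m and ((y of tube_1_mid in the frame of groove_1 between -0.006 and 0.006 m and x of tube_1_mid in the frame of groove_1 between -0.02 and 0.02 m and z of tube_1_mid in the frame of groove_1 between 0.011 and 0.0195 m) or (y of tube_1_mid in the frame of groove_2 between -0.006 and 0.006 m and x of tube_1_mid in the frame of groove_2 between -0.02 and 0.02 m and z of tube_1_mid in the frame of groove_2 between 0.011 and 0.0195 m) or (y of tube_1_mid in the frame of groove_3 between -0.006 and 0.006 m and x of tube_1_mid in the frame of groove_3 between -0.02 and 0.02 m and z of tube_1_mid in the frame of groove_3 between 0.011 and 0.0195 m)) and ((y of tube_2_mid in the frame of groove_1 between -0.006 and 0.006 m and x of tube_2_mid in the frame of groove_1 between -0.02 and 0.02 m and z of tube_2_mid in the frame of groove_1 between 0.011 and 0.0195 m) or (y of tube_2_mid in the frame of groove_2 between -0.006 and 0.006 m and x of tube_2_mid in the frame of groove_2 between -0.02 and 0.02 m and z of tube_2_mid in the frame of groove_2 between 0.011 and 0.0195 m) or (y of tube_2_mid in the frame of groove_3 between -0.006 and 0.006 m and x of tube_2_mid in the frame of groove_3 between -0.02 and 0.02 m and z of tube_2_mid in the frame of groove_3 between 0.011 and 0.0195 m)) and ((y of tube_3_mid in the frame of groove_1 between -0.006 and 0.006 m and x of tube_3_mid in the frame of groove_1 between -0.02 and 0.02 m and z of tube_3_mid in the frame of groove_1 between 0.011 and 0.0195 m) or (y of tube_3_mid in the frame of groove_2 between -0.006 and 0.006 m and x of tube_3_mid in the frame of groove_2 between -0.02 and 0.02 m and z of tube_3_mid in the frame of groove_2 between 0.011 and 0.0195 m) or (y of tube_3_mid in the frame of groove_3 between -0.006 and 0.006 m and x of tube_3_mid in the frame of groove_3 between -0.02 and 0.02 m and z of tube_3_mid in the frame of groove_3 between 0.011 and 0.0195 m)) and linear speed of each of tube_1, tube_2, tube_3, work_block below 0.02 m/s and value of joint dial between 2.226 and 2.486 rad and value of joint each of tube_lid, nut_lid, bolt_lid, block_lid below 0.06 rad); the robot touches nothing.
It fails at once if the lid of a wrong box is opened (more than 0.2 rad) (value of joint any of nut_lid, bolt_lid, block_lid above 0.2 rad).
It fails at once if the flux pot is knocked over (angle between pot's own z axis and vertical above 0.6 rad).
Of tube_2, tube_3 only 1 to 2 are there at a start; the rules pass over those that are not, and their reading is None.
At some moment in a run one of tube_2, tube_3 may be knocked a few centimetres aside while the robot is not near it.
Once in a run the grip may slacken for a moment while it holds something.
It also fails if it takes over 210 s, if anything falls off the work surface, if the arm or the gripper's body presses on something with over 40 N, if the wrist force passes 120 N, or if a joint passes its speed limit or range.

## Robot

A 6-joint arm with a two-finger parallel gripper is mounted at the origin on a cart in front of the work surface, level with it; the furniture and walls round the work are solid. World frame = base frame: x ahead of the robot, y to its left, z up, the work surface at z = 0. Lengths are in m, angles in rad, forces in N, time in s.
With the tool pointing down it reaches from about 0.35 to 0.975 m from the base axis. Payload 4.9 kg.
Tool frame: the origin (TCP) lies between the finger pads; the fingertips stand 14 mm ahead of it and the grasp point (between the pads) lies 5 mm behind it (manip.finger_overhang is the distance from the TCP to the fingertips, in m); z points along the fingers, y is the line along which they close (so a half turn about z gives the same grasp; the last joint's range is limited). The gripper opens to 85 mm and grips with 20 to 120 N. Pads are 22 mm wide; open, the fingers measure 114 mm over their backs; the gripper's body (76 mm by 85 mm) begins 54 mm behind the grasp point. The pads swing forward as they close: fully open they stand 13 mm farther back than shut.
Start: joints at [-1.294, 0.053, 1.613, -0, 1.476, -0.119], TCP at [0.241, -0.577, 0.216] pointing down, gripper open.
Joint ranges: [-3.01, 3.01], [-1.01, 2.22], [0.06, 2.58], [-1.02, 4.17], [0.09, 2.62], [-3.14, 3.14]. Speed limits (rad/s): [2.57, 2.57, 3.14, 3.14, 3.14, 3.14].

## Interface

Orientations are given as a unit quaternion [w, x, y, z].
In Python, from plant import manip, grab_frame gives the robot as it stands.
- The arm moves only by the tool servo_tool, never from a script. Its argument "deltas" is a list that holds one entry, the list of rows, each a list of 5 numbers: the opening in per cent of the stroke, from 0 (shut) to 100 (fully open), then the shift along the world's x, y, z in m, then the turn about the world's z in degrees. A call has exactly 8 rows; each row shifts and turns the commanded pose from where the row before left it; what a row does not reach is not made up. A row lasts 1/10 s, in which the tool goes at most 50 mm and 8.59 degrees, less where a joint would pass 70% of its speed; a pose out of reach is approached as far as the arm can. A call is refused whole if a number of a shift passes 0.05 or a number of a turn 8.59, either way. A call with a gripper value outside its range is refused whole. The fingers move at their own pace and stop on an object; the grip force is fixed at half the most. Time passes only in rows, so rows that do not move let the fingers close, or fill a call up. It gives the time, the measured TCP pose, the force, the opening and the grip force at its end, in the units of the state.
- manip.state(): the state, without advancing time (a new reading comes with each control period).
- grab_frame(name): name is "scene" or "top" or "wrist"; returns a dict with "pixels" (420x560x3 uint8, red, green, blue), "z_map" (420x560 float32, m along the optical axis (not along the pixel's ray), 0 where there is no reading), "fx", "fy", "cx", "cy" (pixels), "rvec" (rotation vector, rad) and "tvec" (3), from world to camera coordinates, as OpenCV has them; the wrist camera has in their place "T_tool_cam" (4x4, takes a point from camera to tool coordinates, whose origin is the TCP and whose axes are the flange's). Camera axes: x right, y down, z forward; pixel columns grow to the right and rows downward; lengths in m; the calibration is good to about 2 mm. The wrist camera is an equidistant fisheye: a pixel r from the principal point sees the ray r / f radians off the axis. A picture is of the moment at which its call begins: read the wrist's pose just before it.
- manip.job_done(): hands the job in; it is judged then, once.
The state is a dict: "time": time; "joint_pos": joint angles; "joint_vel": joint speeds; "joint_efforts": joint torques, N m; "tool_pos": TCP position; "tool_rot": TCP orientation; "contact_force": force on the tool from outside, world axes, zero at the start; "ft_torque": the same for the moment, N m; "gripper_width": opening from 0.0 (shut) to 1.0 (fully open); "grasp_force": force on a finger pad.
Only numpy, scipy, OpenCV 4.12 (cv2) and the standard library are available. Lean on these libraries where they do the work, as an engineer would, in place of code of your own. Each camera call takes 0.05 s, during which the arm holds its last target. There are 200 camera calls.

## Working session

There is one attempt and no reset: what is moved stays moved. The work goes in short steps, Python scripts to look and compute and a tool call to move; the robot and the scene stay as the last step left them, time stands still between calls to the robot, and variables do not carry over. Pictures are saved under pics/ and viewed, at most 14 in all, crops included, and the job is handed in when it is done.

Besides the shell and the picture viewer there is one more tool, called after "Emit:" as name(argument=value, ...) on one line, values as JSON. servo_tool: Moves the arm, as the interface text tells. Its arguments: {"type":"object","properties":{"deltas":{"type":"array"}},"required":["deltas"]}

```bash
mkdir -p pics; cat > h.py <<'E'
import numpy as np, cv2
from plant import manip, grab_frame
def cloud(f):
    z=f["z_map"]; v,u=np.mgrid[:z.shape[0],:z.shape[1]]
    P=np.stack([(u-f["cx"])/f["fx"]*z,(v-f["cy"])/f["fy"]*z,z],-1)
    R=cv2.Rodrigues(np.array(f["rvec"],float))[0]
    W=(P-np.array(f["tvec"]).ravel())@R
    W[z==0]=np.nan
    return W
def save(n,img): cv2.imwrite("pics/"+n+".png",cv2.cvtColor(np.ascontiguousarray(img),cv2.COLOR_RGB2BGR))
E
python3 - <<'E'
from h import *
s=manip.state();print({k:np.round(v,3) for k,v in s.items()})
a=grab_frame("scene");b=grab_frame("top")
save("scene0",cv2.resize(a["pixels"],(800,600)));save("top0",cv2.resize(b["pixels"],(800,600)))
np.savez("top0.npz",W=cloud(b),px=b["pixels"]);np.savez("scene0.npz",W=cloud(a),px=a["pixels"])
E
```

```text
{'time': np.float64(0.0), 'joint_pos': array([-1.294,  0.053,  1.614,  0.   ,  1.476, -0.119]), 'joint_vel': array([-0.001,  0.   ,  0.001,  0.001,  0.   , -0.001]), 'joint_efforts': array([ 1.0000e-03, -3.9368e+01, -3.7017e+01, -0.0000e+00,  7.0000e-03,
       -0.0000e+00]), 'tool_pos': array([ 0.241, -0.576,  0.215]), 'tool_rot': array([-0.001,  0.98 ,  0.197, -0.   ]), 'contact_force': array([-0.106,  0.246,  0.123]), 'ft_torque': array([-0.032, -0.064, -0.022]), 'grasp_force': np.float64(0.0), 'gripper_width': np.float64(0.999)}
```

View pics/top0.png

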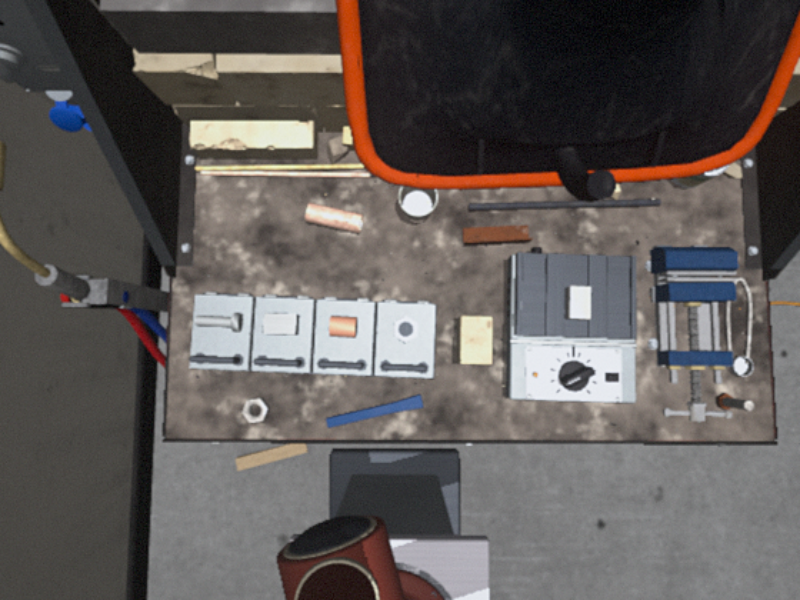

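View pics/scene0.png

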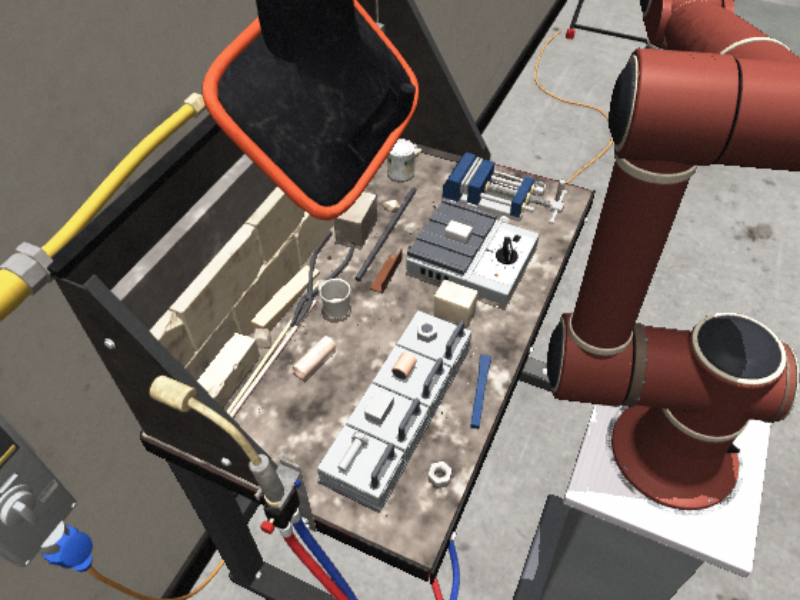

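The top view shows, left to right, the bolt, block, tube (340,327) and nut boxes. The brick is at (476,340), the preheater at (572,325) with the block at (579,302), and the dial at (575,375). There is one loose tube at (333,218) and the pot at (417,203). Next I'll measure them by depth.

```bash
cat >> h.py <<'E'
def rect(W,box,zr,k=800/560):
    "min-area rectangle of points in 800px box (u0,v0,u1,v1) with z in zr"
    u0,v0,u1,v1=[int(t/k) for t in box]
    P=W[v0:v1,u0:u1].reshape(-1,3); P=P[np.isfinite(P[:,0])]; P=P[(P[:,2]>zr[0])&(P[:,2]<zr[1])]
    r=cv2.minAreaRect((P[:,:2]*1000).astype(np.float32))
    return len(P),np.round(np.median(P,0),4),np.round(r[0],1),np.round(r[1],1),round(r[2],1),np.round([P[:,2].min(),P[:,2].max()],3)
E
python3 - <<'E'
from h import *
W=np.load("top0.npz")["W"]
for n,b,zr in [("block",(560,270,600,330),(.072,.1)),("brick",(450,300,505,380),(.05,.08)),("tube",(295,190,370,250),(.012,.05)),("plate",(500,235,650,345),(.056,.072)),
 ("unit",(495,240,650,415),(.035,.072)),("boxes",(175,280,450,385),(.04,.056)),("tubelid piece",(325,310,360,340),(.06,.1)),("bar tube",(312,350,374,380),(.074,.1)),("pot",(390,175,445,225),(.045,.07)),
 ("dial",(550,355,600,395),(.075,.095)),("deck",(500,350,650,410),(.04,.05))]:
    try: print(n,*rect(W,b,zr))
    except Exception as e: print(n,e)
S=np.load("scene0.npz")["W"]
for n,b,zr in [("S block",(430,210,480,250),(.072,.1)),("S brick",(425,275,485,325),(.05,.08)),("S tube",(285,330,345,385),(.012,.05)),("S dial",(490,230,525,265),(.075,.095)),("hood",(200,0,420,220),(.2,2))]:
    try: print(n,*rect(S,b,zr))
    except Exception as e: print(n,e)
px=np.load("top0.npz")["px"]
save("cropdial",np.hstack([cv2.resize(px[165:285,350:450],(480,576),interpolation=cv2.INTER_CUBIC)]))
E
```

```text
block 371 [ 0.5218 -0.2847  0.0836] [ 522.9 -286.2] [32.1 50.4] 87.9 [0.072 0.09 ]
brick 777 [ 0.4654 -0.1304  0.0628] [ 465.6 -131. ] [50.3 74.9] 86.7 [0.05  0.067]
tube 530 [0.6637 0.0962 0.0304] [665.5  95.7] [90.  32.3] 76.9 [0.014 0.038]
plate 4408 [ 0.5373 -0.2849  0.0606] [ 536.  -287.7] [186.4 130.5] 88.3 [0.056 0.071]
unit 8612 [ 0.4833 -0.2781  0.0567] [ 492.2 -300.2] [226.  243.7] 88.5 [0.035 0.072]
boxes 6899 [0.4667 0.1186 0.0505] [470.6 122. ] [380.1 117.6] 87.9 [0.04  0.056]
tubelid piece 274 [0.4848 0.0727 0.0799] [485.4  73.5] [41.2 31.3] 86.4 [0.064 0.086]
bar tube 147 [0.4282 0.0759 0.0882] [427.5  74.7] [66.2  9.8] 87.5 [0.082 0.092]
pot 81 [ 0.6836 -0.0353  0.0585] [683.9 -40.4] [61.6 46.6] 85.2 [0.045 0.062]
dial 153 [ 0.4106 -0.2832  0.0853] [ 410.7 -283.5] [13.8 46.1] 25.7 [0.076 0.089]
deck 2662 [ 0.4108 -0.2823  0.0472] [ 410.5 -284.6] [198.4  82.4] 89.5 [0.04 0.05]
S block 164 [ 0.5205 -0.2828  0.0828] [ 521.3 -285.8] [37.6 51.8] 86.9 [0.072 0.089]
S brick 477 [ 0.4662 -0.125   0.0612] [ 464.8 -115.9] [ 77.  171.9] 0.7 [0.05  0.072]
S tube 356 [0.6595 0.0971 0.0288] [663.6  93.2] [92.7 34.1] 76.3 [0.012 0.037]
S dial 67 [ 0.4092 -0.2819  0.0844] [ 410.  -285.6] [14.4 49.3] 25.3 [0.076 0.09 ]
hood 21214 [ 0.7456 -0.0965  0.4374] [ 774.9 -350.3] [915.8 377.9] 89.9 [0.2   0.607]
```

View pics/cropdial.png

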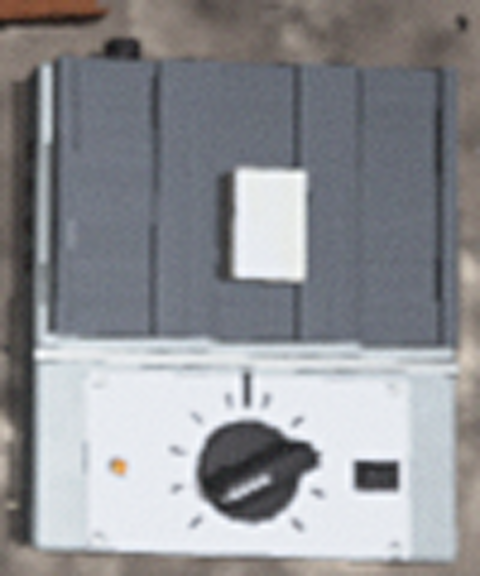

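The crop shows the dial's pointer end at the lower left, (205,490). That puts the dial at about 0.3 rad, with the bar yaw at 115.7°. The measured sizes all match the given ones. Next I'll check the hood clearance.

```bash
python3 - <<'E'
from h import *
for f in ("scene0.npz","top0.npz"):
    P=np.load(f)["W"].reshape(-1,3);P=P[np.isfinite(P[:,0])]
    P=P[(P[:,2]>.13)&(P[:,0]>.3)&(P[:,0]<1.2)&(abs(P[:,1])<.6)]
    for z in np.arange(.15,.9,.1):
        Q=P[(P[:,2]>z)&(P[:,2]<=z+.1)]
        if len(Q)>10: print(f,round(z,2),len(Q),np.round(np.percentile(Q,[.5,99.5],axis=0),2).tolist())
E
```

```text
scene0.npz 0.15 9435 [[0.51, -0.12, 0.15], [0.96, 0.59, 0.25]]
scene0.npz 0.25 11019 [[0.53, -0.41, 0.25], [0.96, 0.54, 0.35]]
scene0.npz 0.35 19322 [[0.6, -0.41, 0.35], [0.96, 0.43, 0.45]]
scene0.npz 0.45 15655 [[0.68, -0.36, 0.45], [0.96, 0.35, 0.55]]
scene0.npz 0.55 7569 [[0.7, -0.19, 0.55], [0.96, 0.27, 0.65]]
scene0.npz 0.65 1064 [[0.96, 0.09, 0.65], [0.96, 0.22, 0.7]]
top0.npz 0.15 9442 [[0.51, -0.57, 0.15], [0.92, 0.55, 0.25]]
top0.npz 0.25 13187 [[0.53, -0.4, 0.25], [0.86, 0.42, 0.35]]
top0.npz 0.35 20601 [[0.6, -0.41, 0.35], [0.81, 0.36, 0.45]]
top0.npz 0.45 13742 [[0.59, -0.35, 0.45], [0.77, 0.03, 0.55]]
top0.npz 0.55 621 [[0.7, -0.22, 0.55], [0.71, -0.15, 0.57]]
```

Emit:
servo_tool(deltas=[[[70,0.04,0.04,0,-5],[70,0.04,0.04,0,-5],[70,0.04,0.04,0,-5],[70,0.04,0.04,0,-5],[70,0.04,0.04,0,-4.7],[70,0.03,0.04,0,0],[70,0,0,0,0],[70,0,0,0,0]]])

```text
time: 0.9
tool_pos: [0.4481, -0.3589, 0.2158]
tool_rot: [-0.0, 1.0, -0.016, -0.0]
contact_force: [-0.9, -1.1, -0.6]
gripper_width: 0.698
grasp_force: 0.0
```

Emit:
servo_tool(deltas=[[[70,0.038,0.037,-0.02,0],[70,0.037,0.036,-0.025,0],[70,0,0,-0.035,0],[70,0,0,-0.035,0],[70,0,0,-0.02,0],[70,0,0,0,0],[0,0,0,0,0],[0,0,0,0,0]]])

```text
time: 1.7
tool_pos: [0.5142, -0.2975, 0.089]
tool_rot: [0.001, 1.0, -0.018, 0.001]
contact_force: [0.8, 0.4, 0.6]
gripper_width: 0.368
grasp_force: 0.0
```

Emit:
servo_tool(deltas=[[[0,0,0,0,0],[0,0,0,0,0],[0,0,0,0,0],[0,0,0,0.01,0],[0,0,0,0.02,0],[0,0,0,0.02,0],[0,0,0,0,0],[0,0,0,0,0]]])

```text
time: 2.5
tool_pos: [0.5138, -0.2961, 0.1376]
tool_rot: [0.0, 1.0, -0.018, 0.001]
contact_force: [-0.1, 0.2, -0.3]
gripper_width: -0.001
grasp_force: 0.0
```

The fingers closed on nothing. The move fell short because lost row travel isn't made up, so I grasped too high. I'll look at the block again.

Emit:
servo_tool(deltas=[[[70,-0.01,-0.02,0.02,0],[70,-0.02,-0.03,0.03,0],[70,-0.03,-0.03,0.03,0],[70,-0.03,-0.03,0.02,0],[70,-0.02,-0.03,0,0],[70,0,0,0,0],[70,0,0,0,0],[70,0,0,0,0]]])

```text
time: 3.3
tool_pos: [0.4048, -0.4335, 0.2341]
tool_rot: [-0.001, 1.0, -0.017, -0.001]
contact_force: [-0.3, -0.9, 0.1]
gripper_width: 0.701
grasp_force: 0.0
```

```bash
cat >> h.py <<'E'
def look(name,cam="top"):
    f=grab_frame(cam); save(name,cv2.resize(f["pixels"],(800,600))); return cloud(f)
E
python3 - <<'E'
from h import *
s=manip.state();print(s["tool_pos"],s["tool_rot"])
W=look("t1")
print(rect(W,(540,255,620,345),(.072,.095)))
w=grab_frame("wrist"); save("w1",w["pixels"]); print(w["T_tool_cam"],w["fx"],w["cx"],w["cy"])
S=look("s1","scene");print(rect(S,(430,210,480,250),(.072,.1)))
E
```

```text
[ 0.40479153 -0.43354551  0.23411862] [-1.20137981e-03  9.99850590e-01 -1.72318038e-02 -6.47307409e-04]
(372, array([ 0.5218, -0.2848,  0.0837]), array([ 522.7, -286.3]), array([32.4, 50.2]), 87.1, array([0.072, 0.087]))
[[-3.33805283e-04 -9.65321346e-01 -2.61064337e-01  6.57434016e-02]
 [ 9.99999944e-01 -3.15401147e-04 -1.12393002e-04  8.28520095e-04]
 [ 2.61553724e-05 -2.61064360e-01  9.65321397e-01 -1.58073794e-01]
 [ 0.00000000e+00  0.00000000e+00  0.00000000e+00  1.00000000e+00]] 325.19226210127806 279.606915311965 215.0790052142328
(165, array([ 0.5204, -0.2835,  0.0821]), array([ 521.8, -287.5]), array([38.6, 51.2]), 86.0, array([0.073, 0.088]))
```

View pics/t1.png

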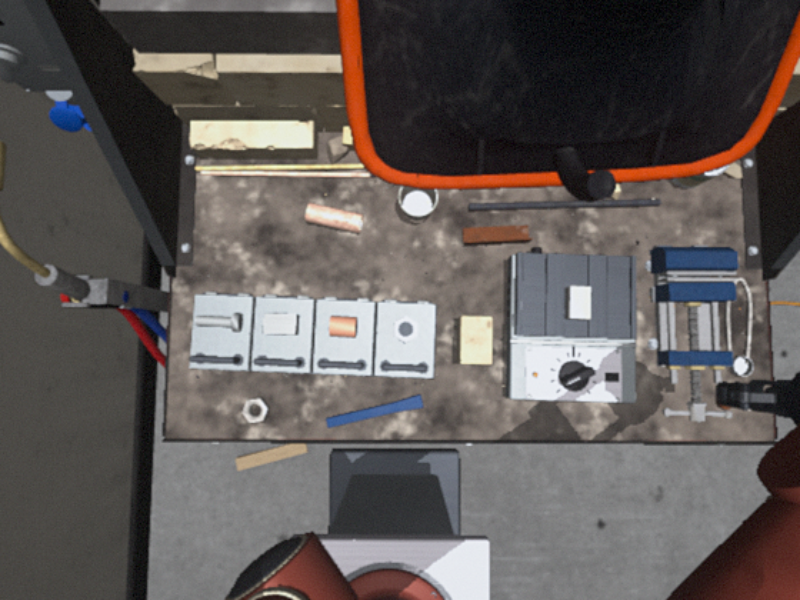

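The block hasn't moved. The top view still shows it at (579,302), with the tube at (333,218) too. I'll try again with gentler rows.

Emit:
servo_tool(deltas=[[[70,0.01,0.015,0,0],[70,0.02,0.025,-0.02,0],[70,0.025,0.03,-0.03,0],[70,0.025,0.03,-0.03,0],[70,0.02,0.025,-0.02,0],[70,0.0175,0.022,0,0],[70,0,0,0,0],[70,0,0,0,0]]])

```text
time: 4.25
tool_pos: [0.5228, -0.2865, 0.1359]
tool_rot: [0.0, 1.0, -0.016, 0.0]
contact_force: [-0.7, 1.2, -0.2]
gripper_width: 0.704
grasp_force: 0.0
```

Emit:
servo_tool(deltas=[[[70,0,0,-0.02,0],[70,0,0,-0.02,0],[70,0,0,-0.016,0],[70,0,0,0,0],[70,0,0,0,0],[0,0,0,0,0],[0,0,0,0,0],[0,0,0,0,0]]])

```text
time: 5.05
tool_pos: [0.5226, -0.2881, 0.0808]
tool_rot: [0.0, 1.0, -0.018, 0.001]
contact_force: [-1.0, -0.1, 0.5]
gripper_width: 0.19
grasp_force: 0.0
```

Emit:
servo_tool(deltas=[[[0,0,0,0,0],[0,0,0,0,0],[0,0,0,0,0],[0,0,0,0.005,0],[0,0,0,0.015,0],[0,0,0,0.02,0],[0,0,0,0.005,0],[0,0,0,0,0]]])

```text
time: 5.85
tool_pos: [0.5232, -0.2885, 0.127]
tool_rot: [0.001, 1.0, -0.018, 0.002]
contact_force: [0.2, 0.1, 0.3]
gripper_width: 0.001
grasp_force: 0.0
```

```bash
python3 - <<'E'
from h import *
print(manip.finger_overhang, manip.state())
w=grab_frame("wrist"); save("w2",w["pixels"]); z=w["z_map"]; print(z[::60,::80].round(3))
S=look("s2","scene"); a=cv2.imread("pics/s2.png"); 
cv2.imwrite("pics/s2c.png",np.vstack([cv2.resize(a[130:330,380:640],(780,600))]))
E
```

```text
0.014 {'time': 5.85, 'joint_pos': array([-6.28422528e-01,  5.59212695e-02,  1.76237894e+00,  6.17811899e-06,
        1.31941539e+00,  9.77658796e-01]), 'joint_vel': array([ 8.90870184e-04,  2.19018172e-02,  3.34949249e-02, -9.03788079e-05,
       -5.88594582e-03,  1.79852465e-04]), 'joint_efforts': array([ 2.72302679e-02, -3.80500889e+01, -3.54669106e+01,  1.20875229e-03,
        4.23924113e-02, -4.22284581e-07]), 'tool_pos': array([ 0.52320529, -0.28848868,  0.12703579]), 'tool_rot': array([ 0.00110931,  0.99984248, -0.01764231,  0.00158976]), 'contact_force': array([0.17476165, 0.1037929 , 0.30648909]), 'ft_torque': array([1.73013687e-02, 9.01967424e-03, 4.96612509e-05]), 'grasp_force': 0.0, 'gripper_width': 0.000748827612096233}
[[0.216 0.228 0.241 0.244 0.243 0.242 0.227]
 [0.212 0.252 0.256 0.259 0.26  0.257 0.255]
 [0.265 0.27  0.212 0.213 0.213 0.213 0.183]
 [0.283 0.284 0.222 0.224 0.223 0.222 0.207]
 [0.25  0.301 0.234 0.234 0.234 0.235 0.303]
 [0.269 0.299 0.319 0.105 0.103 0.32  0.236]
 [0.765 0.066 0.085 0.067 0.068 0.084 0.068]]
```

View pics/s2c.png

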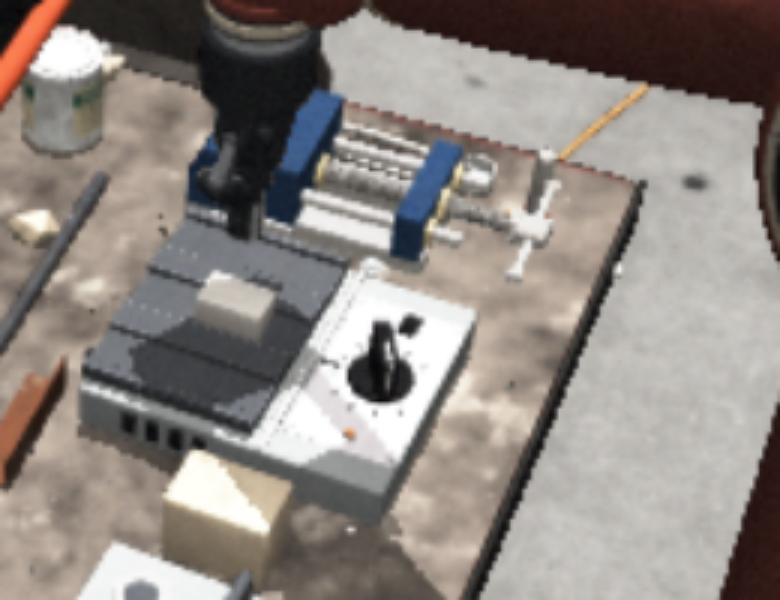

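View pics/w2.png

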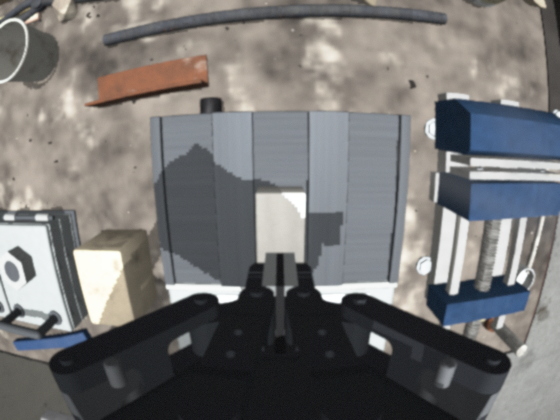

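```bash
cat >> h.py <<'E'
from scipy.spatial.transform import Rotation as Ro
def wcloud(w,s):
    z=w["z_map"]; v,u=np.mgrid[:z.shape[0],:z.shape[1]]
    a=(u-w["cx"])/w["fx"]; b=(v-w["cy"])/w["fy"]; r=np.hypot(a,b)+1e-9
    t=np.tan(r)*z; P=np.stack([a/r*t,b/r*t,z],-1)
    T=w["T_tool_cam"]; P=P@T[:3,:3].T+T[:3,3]
    q=s["tool_rot"]; W=Ro.from_quat([q[1],q[2],q[3],q[0]]).apply(P.reshape(-1,3)).reshape(P.shape)+s["tool_pos"]
    W[z==0]=np.nan
    return W
E
python3 - <<'E'
from h import *
s=manip.state();w=grab_frame("wrist");W=wcloud(w,s)
print("block",rect(W,(245,180,315,250),(.074,.095),1))
print("brick",rect(W,(70,225,150,330),(.056,.075),1))
print("plate",rect(W,(140,105,420,285),(.056,.072),1))
for uv in [(280,260),(270,268),(290,268),(280,300),(280,330),(250,270)]: print(uv,W[uv[1],uv[0]].round(4), w["z_map"][uv[1],uv[0]])
E
```

```text
block (3029, array([ 0.5313, -0.2899,  0.0834]), array([ 529.7, -289.9]), array([32.2, 39.6]), 87.7, array([0.074, 0.086]))
brick (3705, array([ 0.4727, -0.1382,  0.0623]), array([ 467.8, -135.2]), array([51.3, 74.8]), 89.0, array([0.056, 0.064]))
plate (38659, array([ 0.5501, -0.2925,  0.0594]), array([ 537.1, -290.6]), array([186.6, 130.6]), 88.6, array([0.056, 0.072]))
(280, 260) [ 0.5328 -0.289   0.1536] 0.13883373
(270, 268) [ 0.5331 -0.2849  0.1623] 0.13048388
(290, 268) [ 0.5325 -0.293   0.1617] 0.1311152
(280, 300) [ 0.5267 -0.2887  0.1774] 0.11745563
(280, 330) [ 0.513  -0.2883  0.1775] 0.12100437
(250, 270) [ 0.5291 -0.2759  0.1551] 0.13854493
```

```bash
python3 - <<'E'
from h import *
s=manip.state();w=grab_frame("wrist");W=wcloud(w,s)
for v in range(244,275,2): print(v,[W[v,u].round(4).tolist() for u in (272,288)],w["pixels"][v,272])
E
```

```text
244 [[0.5142, -0.2829, 0.0831], [0.5136, -0.2934, 0.0823]] [208 205 198]
246 [[0.5128, -0.2829, 0.0829], [0.5125, -0.2933, 0.0833]] [206 204 196]
248 [[0.5113, -0.2828, 0.0828], [0.5112, -0.2933, 0.0835]] [206 204 197]
250 [[0.5099, -0.2827, 0.0828], [0.5099, -0.2932, 0.0837]] [202 200 193]
252 [[0.5329, -0.2852, 0.1443], [0.5324, -0.2924, 0.1438]] [158 158 153]
254 [[0.5331, -0.2852, 0.1473], [0.5327, -0.2924, 0.1469]] [94 96 96]
256 [[0.5327, -0.2852, 0.1486], [0.5326, -0.2923, 0.1489]] [85 89 88]
258 [[0.5322, -0.2852, 0.1497], [0.5325, -0.2923, 0.1511]] [88 90 91]
260 [[0.5328, -0.2854, 0.1535], [0.5323, -0.2922, 0.1528]] [86 90 89]
262 [[0.5324, -0.2854, 0.1547], [0.5324, -0.2922, 0.1552]] [88 91 92]
264 [[0.5325, -0.2854, 0.1571], [0.5326, -0.2921, 0.1577]] [88 90 91]
266 [[0.5328, -0.2855, 0.1598], [0.5323, -0.2921, 0.159]] [88 91 91]
268 [[0.5323, -0.2855, 0.1605], [0.5322, -0.292, 0.161]] [87 90 89]
270 [[0.533, -0.2856, 0.164], [0.5322, -0.292, 0.1627]] [86 90 89]
272 [[0.5324, -0.2856, 0.1646], [0.5318, -0.2919, 0.1637]] [86 89 90]
274 [[0.5326, -0.2856, 0.1668], [0.5322, -0.2919, 0.1666]] [87 90 90]
```

```bash
python3 - <<'E'
from h import *
f=grab_frame("scene");W=cloud(f);P=W.reshape(-1,3)
m=(abs(P[:,0]-.523)<.02)&(abs(P[:,1]+.288)<.03)&(P[:,2]>.09)
Q=P[m];o=np.argsort(Q[:,2]);print(len(Q),Q[o[:12]].round(4))
E
```

```text
418 [[ 0.5229 -0.2833  0.1369]
 [ 0.5193 -0.2819  0.1394]
 [ 0.5121 -0.2795  0.1401]
 [ 0.5103 -0.2826  0.1422]
 [ 0.5272 -0.2772  0.1442]
 [ 0.5083 -0.2849  0.1449]
 [ 0.5109 -0.2834  0.1452]
 [ 0.5087 -0.294   0.1452]
 [ 0.5119 -0.278   0.1454]
 [ 0.5131 -0.281   0.1463]
 [ 0.5234 -0.2753  0.1472]
 [ 0.5134 -0.2734  0.1485]]
```

Two cameras agree that the shut fingertips end about 16 mm above the reported tool_pos, not 14 mm below it. That explains the misses, so I'll go about 31 mm lower and watch the force.

Emit:
servo_tool(deltas=[[[70,0,-0.0015,0,0],[70,0,0,0,0],[70,0,0,0,0],[70,0,0,-0.02,0],[70,0,0,-0.02,0],[70,0,0,-0.02,0],[70,0,0,-0.012,0],[70,0,0,0,0]]])

```text
time: 6.9
tool_pos: [0.5208, -0.2882, 0.0504]
tool_rot: [-0.001, 1.0, -0.018, -0.002]
contact_force: [-0.8, -0.4, 0.3]
gripper_width: 0.697
grasp_force: 0.0
```

Emit:
servo_tool(deltas=[[[70,0,0,-0.004,0],[70,0,0,0,0],[0,0,0,0,0],[0,0,0,0,0],[0,0,0,0,0],[0,0,0,0,0],[0,0,0,0,0],[0,0,0,0,0]]])

```text
time: 7.7
tool_pos: [0.5229, -0.2897, 0.05]
tool_rot: [0.001, 1.0, -0.018, 0.001]
contact_force: [0.2, 0.3, 6.0]
gripper_width: 0.354
grasp_force: 63.1
```

Emit:
servo_tool(deltas=[[[0,0,0,0.015,0],[0,0,0,0.02,0],[0,0,0,0.02,0],[0,-0.01,0.02,0,0],[0,-0.012,0.035,0,0],[0,-0.014,0.04,0,0],[0,-0.012,0.035,0,0],[0,-0.008,0.0247,0,0]]])

```text
time: 8.5
tool_pos: [0.4641, -0.1321, 0.1026]
tool_rot: [-0.001, 1.0, -0.017, -0.001]
contact_force: [-0.5, 0.8, -3.5]
gripper_width: 0.356
grasp_force: 62.0
```

Emit:
servo_tool(deltas=[[[0,0,0,0,0],[0,0,0,0,0],[0,0,0,0,0],[0,0,0,0,0],[0,0,0,0,0],[0,0,0,0,0],[0,0,0,0,0],[0,0,0,0,0]]])

```text
time: 9.3
tool_pos: [0.4661, -0.1347, 0.1037]
tool_rot: [-0.0, 1.0, -0.018, -0.0]
contact_force: [0.3, -0.0, -3.5]
gripper_width: 0.356
grasp_force: 62.0
```

```bash
python3 - <<'E'
from h import *
s=manip.state();w=grab_frame("wrist");save("w3",w["pixels"]);W=wcloud(w,s);print(s["tool_pos"],s["gripper_width"],s["grasp_force"])
np.save("w3",W)
T=look("t3");print(rect(T,(450,300,505,380),(.05,.07)))
E
```

```text
[ 0.46612788 -0.13466822  0.10367457] 0.3562494469627743 62.01446056365967
(11, array([ 0.4304, -0.13  ,  0.0622]), array([ 429.8, -129.7]), array([9.4, 4.7]), 46.1, array([0.06 , 0.064]))
```

View pics/w3.png

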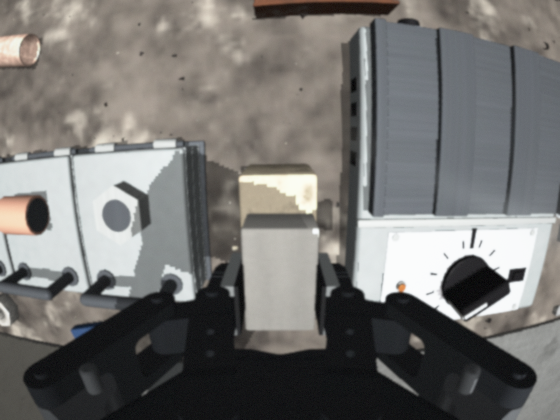

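The wrist view shows the block (280,270) held squarely over the brick (278,190). I'll lower and release it.

Emit:
servo_tool(deltas=[[[0,0.001,0,-0.015,0],[0,0,0,-0.015,0],[0,0,0,-0.01,0],[0,0,0,-0.005,0],[0,0,0,-0.002,0],[0,0,0,0,0],[0,0,0,0,0],[0,0,0,0,0]]])

```text
time: 10.2
tool_pos: [0.4677, -0.1348, 0.0575]
tool_rot: [0.0, 1.0, -0.018, 0.001]
contact_force: [0.4, 0.4, -3.9]
gripper_width: 0.36
grasp_force: 62.0
```

Emit:
servo_tool(deltas=[[[0,0,0,-0.002,0],[0,0,0,-0.002,0],[0,0,0,0,0],[60,0,0,0,0],[60,0,0,0,0],[60,0,0,0,0],[60,0,0,0,0],[60,0,0,0,0]]])

```text
time: 11.0
tool_pos: [0.4672, -0.1346, 0.0527]
tool_rot: [0.0, 1.0, -0.018, 0.0]
contact_force: [-0.6, -0.1, 0.2]
gripper_width: 0.596
grasp_force: 0.0
```

Emit:
servo_tool(deltas=[[[60,0,0,0.01,0],[60,0,0,0.02,0],[60,0,0,0.03,0],[60,0,0.01,0.03,2],[60,0.02,0.03,0.03,8],[60,0.03,0.04,0,8],[60,0.03,0.04,0,8],[60,0.03,0.04,0,8]]])

```text
time: 11.8
tool_pos: [0.5785, 0.027, 0.1744]
tool_rot: [0.001, 0.961, 0.278, 0.001]
contact_force: [0.4, -0.6, 0.8]
gripper_width: 0.596
grasp_force: 0.0
```

Emit:
servo_tool(deltas=[[[60,0.02,0.03,0,8],[60,0.02,0.02,0,8],[60,0,0.01,0,8],[60,0,0,0,8],[60,0,0,0,8],[60,0,0,0,4.5],[60,0,0,0,0],[60,0,0,0,0]]])

```text
time: 12.6
tool_pos: [0.6173, 0.0854, 0.1733]
tool_rot: [0.0, 0.786, 0.618, 0.0]
contact_force: [-0.1, 0.1, -0.3]
gripper_width: 0.6
grasp_force: 0.0
```

```bash
python3 - <<'E'
from h import *
s=manip.state();w=grab_frame("wrist");save("w4",w["pixels"]);W=wcloud(w,s);print(s["tool_pos"],s["tool_rot"],s["joint_pos"])
P=W.reshape(-1,3);c=w["pixels"].reshape(-1,3).astype(int)
np.savez("w4",W=W,px=w["pixels"])
T=look("t4");print(rect(T,(450,300,505,380),(.05,.07)),rect(T,(450,300,505,380),(.075,.1)))
print(rect(T,(295,190,370,250),(.012,.05)))
E
```

```text
[0.61727305 0.08543726 0.17327018] [1.71193640e-04 7.85982374e-01 6.18248845e-01 2.11435570e-04] [ 1.81911619e-02  7.72967713e-02  1.65982932e+00 -1.78133036e-05
  1.40392274e+00  2.55964859e-01]
(410, array([ 0.4587, -0.1211,  0.0626]), array([ 465.7, -131.1]), array([50.1, 75. ]), 87.2, array([0.051, 0.07 ])) (364, array([ 0.4683, -0.1316,  0.0878]), array([ 468.3, -132.7]), array([32.7, 49.3]), 89.6, array([0.078, 0.093]))
  return _methods._mean(a, axis=axis, dtype=dtype,
  ret = um.true_divide(
Traceback (most recent call last):
  File "h.py", line 16, in rect
    return len(P),np.round(np.median(P,0),4),np.round(r[0],1),np.round(r[1],1),round(r[2],1),np.round([P[:,2].min(),P[:,2].max()],3)
                                                                                                       ~~~~~~~~~~^^
ValueError: zero-size array to reduction operation minimum which has no identity
```

View pics/w4.png

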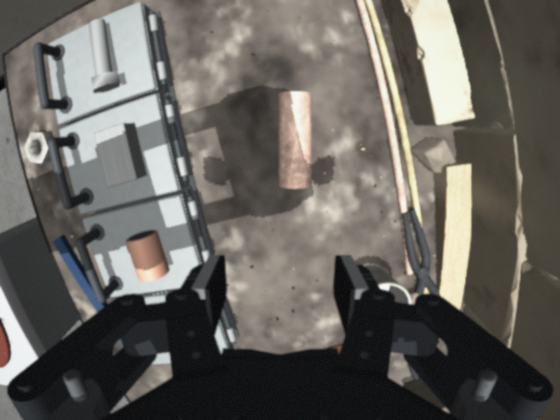

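The block is centred on the brick to about 3 mm. The loose tube is at (295,140) in the wrist view and the pot is at (390,290), to the right. Next I'll measure the tube.

```bash
python3 - <<'E'
from h import *
W=np.load("w4.npz")["W"]
print("tube",rect(W,(265,75,330,205),(.014,.05),1))
print("pot",rect(W,(340,250,430,310),(.05,.065),1))
print("tip",np.nanmin(W[250:300,195:240,2]), W[262,212],W[262,345])
print("lidpiece",rect(W,(120,225,175,285),(.06,.1),1)); print("bar",rect(W,(80,220,130,305),(.076,.1),1))
E
```

```text
tube (3220, array([0.6437, 0.1365, 0.0304]), array([644. , 135.9]), array([90.5, 32. ]), 77.1, array([0.016, 0.034]))
pot (158, array([ 0.7118, -0.0205,  0.0578]), array([710.9, -26.4]), array([12.5, 45.9]), 41.0, array([0.05 , 0.061]))
tip -0.001729459392088989 [0.59114213 0.10194586 0.20429977] [0.64676435 0.08857048 0.20459566]
lidpiece (1533, array([0.4935, 0.0732, 0.0785]), array([487.4,  70.9]), array([41. , 31.4]), 88.5, array([0.06 , 0.083]))
bar (684, array([0.4321, 0.0741, 0.0868]), array([445.7,  68.5]), array([64.3, 54.4]), 71.8, array([0.076, 0.09 ]))
```

Emit:
servo_tool(deltas=[[[65,0.01,0.02,0,0.7],[65,0.0167,0.03,-0.02,0],[65,0,0.0005,-0.03,0],[65,0,0,-0.03,0],[65,0,0,-0.03,0],[65,0,0,0,0],[65,0,0,0,0],[65,0,0,0,0]]])

```text
time: 13.5
tool_pos: [0.6455, 0.136, 0.0653]
tool_rot: [0.001, 0.782, 0.624, 0.002]
contact_force: [0.2, -0.9, 0.4]
gripper_width: 0.649
grasp_force: 0.0
```

```bash
python3 - <<'E'
from h import *
s=manip.state();w=grab_frame("wrist");W=wcloud(w,s);print(s["tool_pos"],s["tool_rot"])
P=W.reshape(-1,3);c=w["pixels"].reshape(-1,3).astype(int)
m=(c[:,0]-c[:,2]>30)&(P[:,2]>.02)&(P[:,2]<.04)&(abs(P[:,0]-.644)<.09)&(abs(P[:,1]-.136)<.09);r=cv2.minAreaRect((P[m,:2]*1000).astype(np.float32));print(m.sum(),r)
E
```

```text
[0.64545764 0.13603595 0.06531144] [0.0010223  0.78176126 0.62357505 0.00156384]
5238 ((643.970947265625, 135.92437744140625), (90.36701965332031, 30.12456703186035), 77.0115966796875)
```

Still the same place. I'll descend by 69 mm and grasp.

Emit:
servo_tool(deltas=[[[65,-0.001,0,-0.02,0],[65,0,0,-0.02,0],[65,0,0,-0.015,0],[65,0,0,-0.009,0],[65,0,0,-0.005,0],[65,0,0,0,0],[0,0,0,0,0],[0,0,0,0,0]]])

```text
time: 14.35
tool_pos: [0.6441, 0.1361, -0.0046]
tool_rot: [0.001, 0.782, 0.624, 0.001]
contact_force: [1.9, 0.5, -0.7]
gripper_width: 0.361
grasp_force: 60.6
```

Emit:
servo_tool(deltas=[[[0,0,0,0,0],[0,0,0,0,0],[0,0,0,0,0],[0,0,0,0,0],[0,0,0,0,0],[0,0,0,0.01,0],[0,0,0,0.02,0],[0,0,0,0.02,0]]])

```text
time: 15.15
tool_pos: [0.6413, 0.1358, 0.0429]
tool_rot: [-0.001, 0.782, 0.624, -0.001]
contact_force: [0.4, 0.6, -0.6]
gripper_width: 0.358
grasp_force: 60.7
```

Emit:
servo_tool(deltas=[[[0,0,0,0.03,0],[0,0,0,0.04,0],[0,-0.01,-0.01,0.04,-4],[0,-0.01,-0.03,0,-7],[0,-0.01,-0.035,0,-7],[0,-0.01,-0.035,0,-7],[0,-0.01,-0.035,0,-7],[0,-0.01,-0.035,0,-7]]])

```text
time: 15.95
tool_pos: [0.5814, -0.0451, 0.1531]
tool_rot: [-0.0, 0.946, 0.325, -0.001]
contact_force: [-0.0, -0.6, -1.6]
gripper_width: 0.361
grasp_force: 60.7
```

Emit:
servo_tool(deltas=[[[0,-0.01,-0.035,0,-7],[0,-0.01,-0.035,0,-7],[0,-0.01,-0.035,0,-7],[0,-0.01,-0.035,0,-7],[0,-0.006,-0.035,0,-7],[0,0,-0.035,0,-4.8],[0,0,-0.035,0,0],[0,0,-0.035,0,0]]])

```text
time: 16.75
tool_pos: [0.5359, -0.3249, 0.153]
tool_rot: [-0.001, 1.0, -0.014, -0.001]
contact_force: [-0.1, 0.3, -2.1]
gripper_width: 0.36
grasp_force: 60.7
```

Emit:
servo_tool(deltas=[[[0,0,-0.02,0,0],[0,0,-0.01,0,0],[0,0,0,0,0],[0,0,0,0,0],[0,0,0,0,0],[0,0,0,0,0],[0,0,0,0,0],[0,0,0,0,0]]])

```text
time: 17.55
tool_pos: [0.537, -0.3536, 0.1538]
tool_rot: [0.0, 1.0, -0.014, 0.0]
contact_force: [0.2, 0.6, -1.4]
gripper_width: 0.359
grasp_force: 60.7
```

```bash
python3 - <<'E'
from h import *
s=manip.state();w=grab_frame("wrist");save("w5",w["pixels"]);W=wcloud(w,s);print(s["tool_pos"],s["tool_rot"],s["gripper_width"])
np.savez("w5",W=W,px=w["pixels"]);P=W.reshape(-1,3);c=w["pixels"].reshape(-1,3).astype(int)
m=(P[:,2]>.056)&(P[:,2]<.072)&(abs(P[:,0]-.54)<.09)&(abs(P[:,1]+.29)<.11);print(cv2.minAreaRect((P[m,:2]*1000).astype(np.float32)))
m=(P[:,2]>s["tool_pos"][2]+.01)&(c[:,0]-c[:,2]>30)&(abs(P[:,0]-.54)<.09);print(m.sum(),cv2.minAreaRect((P[m,:2]*1000).astype(np.float32)),P[m,2].max())
E
```

```text
[ 0.5369873  -0.35357106  0.15382891] [ 6.19298866e-06  9.99904058e-01 -1.38518145e-02  4.15116473e-05] 0.35947352408793
((537.2384033203125, -290.64984130859375), (186.6903076171875, 130.2816925048828), 88.37035369873047)
9354 ((541.04638671875, -354.7335205078125), (30.48578453063965, 83.26387786865234), 88.63796997070312) 0.24334941396639842
```

View pics/w5.png

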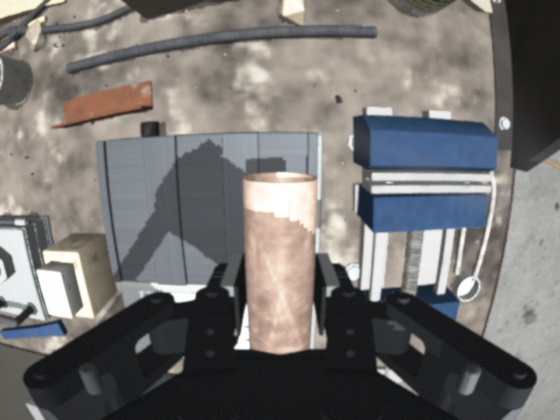

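The wrist view shows the tube held over the right groove, its far end at (280,178). It needs about a 2 mm nudge, then I'll lower it.

Emit:
servo_tool(deltas=[[[0,-0.002,-0.0022,-0.02,-0.3],[0,0,0,-0.03,0],[0,0,0,-0.025,0],[0,0,0,-0.015,0],[0,0,0,-0.004,0],[0,0,0,-0.003,0],[0,0,0,-0.003,0],[0,0,0,0,0]]])

```text
time: 18.4
tool_pos: [0.5354, -0.3567, 0.0547]
tool_rot: [0.001, 1.0, -0.017, 0.001]
contact_force: [0.3, -0.1, -1.6]
gripper_width: 0.361
grasp_force: 60.7
```

Emit:
servo_tool(deltas=[[[0,0,0,-0.0015,0],[0,0,0,0,0],[50,0,0,0,0],[50,0,0,0,0],[50,0,0,0,0],[50,0,0,0.01,0],[50,0,0,0.02,0],[50,0,0,0.03,0]]])

```text
time: 19.2
tool_pos: [0.5337, -0.3553, 0.1114]
tool_rot: [-0.001, 1.0, -0.017, -0.001]
contact_force: [0.5, -0.1, -0.4]
gripper_width: 0.503
grasp_force: 0.0
```

Emit:
servo_tool(deltas=[[[50,0,0.01,0.03,0],[50,-0.01,0.03,0.02,5],[50,-0.01,0.035,0.01,8.5],[50,-0.01,0.035,0,8.5],[50,-0.01,0.035,0,8.5],[50,-0.01,0.035,0,8.5],[50,-0.01,0.035,0,8.5],[50,-0.01,0.035,0,8.5]]])

```text
time: 20.0
tool_pos: [0.4645, -0.105, 0.1732]
tool_rot: [0.001, 0.889, 0.457, 0.001]
contact_force: [0.2, 0.6, -0.2]
gripper_width: 0.5
grasp_force: 0.0
```

Emit:
servo_tool(deltas=[[[50,-0.015,0.035,0,8.5],[50,0,0.035,0,8.5],[50,0,0.035,0,8.5],[50,0,0.025,0,8.4],[50,0,0.007,0,0],[50,0,0,0,0],[50,0,0,0,0],[50,0,0,0,0]]])

```text
time: 20.8
tool_pos: [0.45, 0.0298, 0.1724]
tool_rot: [0.0, 0.72, 0.694, -0.0]
contact_force: [0.0, -1.2, -0.6]
gripper_width: 0.499
grasp_force: 0.0
```

```bash
python3 - <<'E'
from h import *
s=manip.state();w=grab_frame("wrist");save("w6",w["pixels"]);W=wcloud(w,s);print(s["tool_pos"],s["tool_rot"],s["joint_pos"].round(2))
np.savez("w6",W=W,px=w["pixels"]);P=W.reshape(-1,3)
def R(m): 
  print(m.sum(),[np.round(t,1) for t in cv2.minAreaRect((P[m,:2]*1000).astype(np.float32))],np.median(P[m],0).round(4))
b=lambda x,y,dx,dy,z0,z1:(abs(P[:,0]-x)<dx)&(abs(P[:,1]-y)<dy)&(P[:,2]>z0)&(P[:,2]<z1)
R(b(.4295,.0717,.018,.045,.076,.1)); R(b(.4874,.071,.04,.035,.06,.09)); R(b(.478,.071,.08,.047,.04,.056))
T=look("t6");print(rect(T,(500,240,650,345),(.075,.1)),rect(T,(560,240,650,345),(.066,.1)),rect(T,(500,235,650,345),(.056,.068)))
print(rect(T,(550,355,600,395),(.075,.095)))
E
```

```text
[0.44999281 0.02977133 0.17237622] [ 1.60312052e-04  7.20334053e-01  6.93627293e-01 -7.39351070e-05] [-0.1  -0.36  2.05 -0.    1.45 -0.06]
1129 [array([428.7,  72.9]), array([67.4, 10.3]), np.float64(87.5)] [0.4292 0.0737 0.0881]
1975 [array([486.8,  70.9]), array([40.3, 31.6]), np.float64(88.4)] [0.4847 0.0714 0.0796]
10470 [array([470. ,  71.2]), array([ 91.8, 118. ]), np.float64(88.0)] [0.466  0.0742 0.05  ]
(609, array([ 0.5343, -0.3497,  0.0881]), array([ 534.3, -352.4]), array([29.4, 90. ]), 88.0, array([0.075, 0.096])) (717, array([ 0.5325, -0.3481,  0.0874]), array([ 533.7, -319.7]), array([126.5, 115.8]), 0.0, array([0.066, 0.096])) (4148, array([ 0.5347, -0.2763,  0.0608]), array([ 535.8, -287.6]), array([186.3, 130.3]), 88.4, array([0.056, 0.068]))
(155, array([ 0.4104, -0.2825,  0.0854]), array([ 410.9, -283.3]), array([14.2, 45.8]), 26.0, array([0.075, 0.089]))
```

View pics/t6.png

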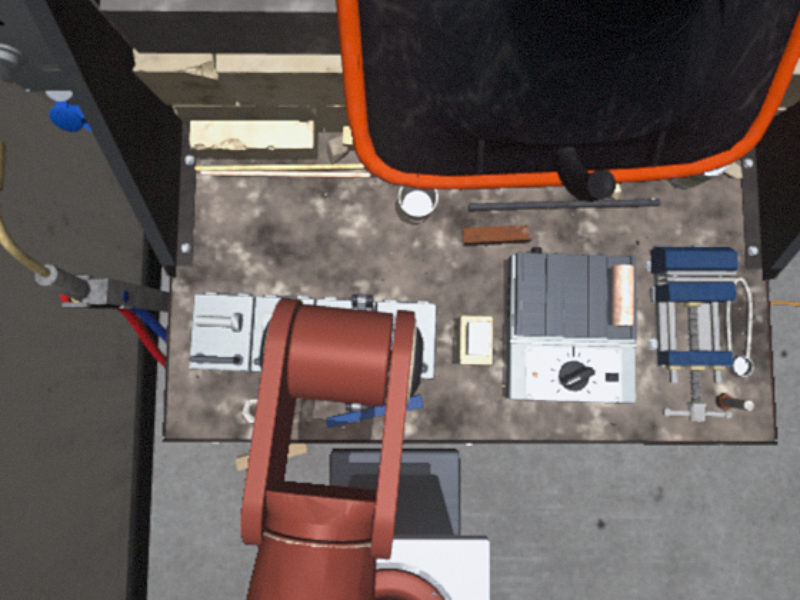

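The top view shows the tube lying in the right groove at (623,293), and the dial unchanged. The measured bar is at (0.429, 0.073, 0.083). I'll pinch it now.

Emit:
servo_tool(deltas=[[[35,-0.01,0.015,0,0],[35,-0.0113,0.02,-0.02,0],[35,0,0.008,-0.02,0],[35,0,0,-0.02,0],[35,0,0,-0.02,0],[35,0,0,-0.02,0],[35,0,0,-0.01,0],[35,0,0,-0.008,0]]])

```text
time: 21.7
tool_pos: [0.4283, 0.0734, 0.0535]
tool_rot: [-0.0, 0.72, 0.694, -0.0]
contact_force: [0.3, 0.6, 0.2]
gripper_width: 0.351
grasp_force: 0.0
```

Emit:
servo_tool(deltas=[[[35,0,0,0,0],[35,0,0,0,0],[0,0,0,0,0],[0,0,0,0,0],[0,0,0,0,0],[0,0,0,0,0],[0,0,0,0,0],[0,0,0,0,0]]])

```text
time: 22.5
tool_pos: [0.429, 0.0737, 0.0554]
tool_rot: [0.0, 0.719, 0.695, 0.0]
contact_force: [-2.9, -1.3, 6.6]
gripper_width: 0.091
grasp_force: 58.6
```

```bash
python3 - <<'E'
import numpy as np
# arc about hinge: offset of bar relative to start at lid angles, in lid x dir
def p(t): 
    a=np.arctan2(.057,-.1)-t; return .1151*np.cos(a),.1151*np.sin(a)
x0,z0=p(0);prev=(x0,z0)
for k in range(0,24):
    t=np.radians(4*(k+1)); q=p(t); print(4*(k+1),np.round((q[0]-prev[0])*1000,1),np.round((q[1]-prev[1])*1000,1)); prev=q
E
```

```text
4 4.2 6.8
8 4.7 6.5
12 5.1 6.2
16 5.5 5.8
20 5.9 5.4
24 6.3 5.0
28 6.6 4.5
32 6.9 4.1
36 7.2 3.6
40 7.4 3.1
44 7.6 2.5
48 7.8 2.0
52 7.9 1.4
56 8.0 0.9
60 8.0 0.3
64 8.0 -0.2
68 8.0 -0.8
72 7.9 -1.4
76 7.8 -1.9
80 7.7 -2.4
84 7.5 -3.0
88 7.2 -3.5
92 7.0 -4.0
96 6.7 -4.5
```

Emit:
servo_tool(deltas=[[[0,0.0042,0,0.0068,0],[0,0.0047,0,0.0065,0],[0,0.0051,0,0.0062,0],[0,0.0055,0,0.0058,0],[0,0.0059,0,0.0054,0],[0,0.0063,-0.0005,0.005,0],[0,0.0066,-0.0005,0.0045,0],[0,0.0069,-0.0005,0.0041,0]]])

```text
time: 23.3
tool_pos: [0.4715, 0.0722, 0.1003]
tool_rot: [-0.003, 0.719, 0.695, -0.003]
contact_force: [-15.1, -1.6, 15.7]
gripper_width: 0.084
grasp_force: 58.8
```

Emit:
servo_tool(deltas=[[[0,0.0072,0,0.0066,0],[0,0.0074,-0.0005,0.0031,0],[0,0.0076,0,0.0025,0],[0,0.0078,-0.0005,0.002,0],[0,0.0079,0,0.0014,0],[0,0.008,-0.0005,0.0009,0],[0,0.008,0,0.0003,0],[0,0.008,-0.0005,-0.0002,0]]])

```text
time: 24.1
tool_pos: [0.537, 0.0698, 0.1171]
tool_rot: [0.001, 0.72, 0.694, 0.0]
contact_force: [-5.4, -2.0, 4.3]
gripper_width: 0.09
grasp_force: 61.1
```

Emit:
servo_tool(deltas=[[[0,0.008,0,-0.0008,0],[0,0.0079,-0.0005,-0.0014,0],[0,0.0078,0,-0.0019,0],[0,0.0077,-0.0005,-0.0024,0],[0,0.0075,0,-0.003,0],[0,0.0072,-0.0005,-0.0035,0],[0,0.006,0,-0.0035,0],[0,0,0,0,0]]])

```text
time: 24.9
tool_pos: [0.5896, 0.0684, 0.0989]
tool_rot: [0.001, 0.72, 0.694, 0.001]
contact_force: [2.4, -3.4, 2.3]
gripper_width: 0.084
grasp_force: 62.7
```

The lid is open to about 92° and stays where left. I'll release, rise, and turn +90° so the wrist camera faces away from the lid.

Emit:
servo_tool(deltas=[[[25,0,0,0,0],[25,0,0,0,0],[25,0,0,0.005,0],[25,0,0,0.02,0],[25,0,0,0.03,0],[25,0,0,0.03,0],[25,-0.01,0,0.02,0],[25,-0.03,0,0,5]]])

```text
time: 25.7
tool_pos: [0.5505, 0.0689, 0.2085]
tool_rot: [0.003, 0.688, 0.726, 0.003]
contact_force: [-0.5, -0.0, 0.6]
gripper_width: 0.249
grasp_force: 0.0
```

Emit:
servo_tool(deltas=[[[50,-0.03,0,0,8],[50,-0.03,0,0,8],[50,-0.02,0,0,8],[50,0,0,0,8],[50,0,0,0,8],[50,0,0,0,8],[50,0,0,0,8],[50,0,0,0,8]]])

```text
time: 26.5
tool_pos: [0.4675, 0.0691, 0.2038]
tool_rot: [0.0, 0.197, 0.98, 0.0]
contact_force: [0.3, -0.3, 0.7]
gripper_width: 0.5
grasp_force: 0.0
```

Emit:
servo_tool(deltas=[[[50,0,0,0,8],[50,0,0,0,8],[50,0,0,0,5.2],[50,0,0,0,0],[50,0,0,0,0],[50,0,0,0,0],[50,0,0,0,0],[50,0,0,0,0]]])

```text
time: 27.3
tool_pos: [0.4677, 0.0688, 0.2037]
tool_rot: [0.0, 0.016, 1.0, 0.0]
contact_force: [0.2, 0.6, 0.4]
gripper_width: 0.501
grasp_force: 0.0
```

```bash
python3 - <<'E'
from h import *
s=manip.state();w=grab_frame("wrist");save("w7",w["pixels"]);W=wcloud(w,s);print(s["tool_pos"],s["tool_rot"],s["joint_pos"].round(2))
np.savez("w7",W=W,px=w["pixels"]);P=W.reshape(-1,3);c=w["pixels"].reshape(-1,3).astype(int)
def R(m): 
  print(m.sum(),[np.round(t,1) for t in cv2.minAreaRect((P[m,:2]*1000).astype(np.float32))],np.median(P[m],0).round(4))
b=lambda x,y,dx,dy,z0,z1:(abs(P[:,0]-x)<dx)&(abs(P[:,1]-y)<dy)&(P[:,2]>z0)&(P[:,2]<z1)
R(b(.473,.071,.06,.04,.028,.05)&(c[:,0]-c[:,2]>25)); R(b(.473,.071,.06,.055,.023,.03))
R(b(.54,.068,.03,.06,.1,.2))
E
```

```text
[0.46774061 0.06878464 0.20365481] [5.84930754e-06 1.61317544e-02 9.99869874e-01 2.82284520e-05] [-0.01 -0.32  1.97  0.    1.49 -1.55]
2182 [array([467.5,  71.6]), array([29.1, 89.9]), np.float64(88.9)] [0.4622 0.0715 0.0376]
1592 [array([473.1,  71. ]), array([101.9, 121.2]), np.float64(88.3)] [0.4749 0.0779 0.0264]
3196 [array([551.1,  65.6]), array([82.9, 38.8]), np.float64(88.6)] [0.5459 0.0653 0.1425]
```

View pics/w7.png

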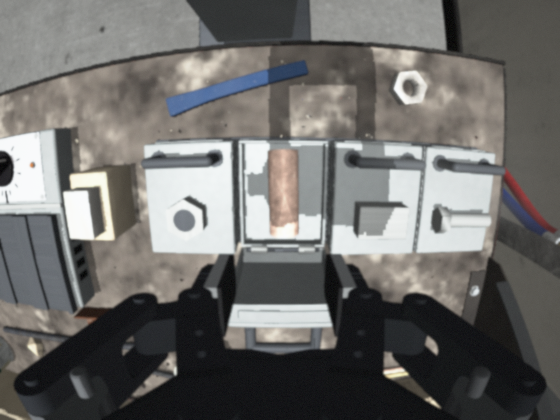

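The wrist view shows the open box with its tube at (283,190). It lies almost exactly below the tool, so I'll descend.

Emit:
servo_tool(deltas=[[[52,0,0.0028,-0.02,0],[52,0,0,-0.03,0],[52,0,0,-0.03,0],[52,0,0,-0.03,0],[52,0,0,-0.03,0],[52,0,0,-0.015,0],[52,0,0,0,0],[52,0,0,0,0]]])

```text
time: 28.15
tool_pos: [0.468, 0.0716, 0.049]
tool_rot: [0.0, 0.016, 1.0, 0.0]
contact_force: [-0.2, 0.5, 1.2]
gripper_width: 0.519
grasp_force: 0.0
```

Emit:
servo_tool(deltas=[[[52,0,0,-0.015,0],[52,0,0,-0.01,0],[52,0,0,-0.01,0],[52,0,0,-0.007,0],[52,0,0,-0.004,0],[52,0,0,0,0],[52,0,0,0,0],[52,0,0,0,0]]])

```text
time: 28.95
tool_pos: [0.4682, 0.0716, 0.0031]
tool_rot: [0.0, 0.016, 1.0, 0.0]
contact_force: [-0.7, -0.2, 0.1]
gripper_width: 0.515
grasp_force: 0.0
```

Emit:
servo_tool(deltas=[[[0,0,0,0,0],[0,0,0,0,0],[0,0,0,0,0],[0,0,0,0,0],[0,0,0,0,0],[0,0,0,0.01,0],[0,0,0,0.02,0],[0,0,0,0.03,0]]])

```text
time: 29.75
tool_pos: [0.465, 0.0716, 0.0609]
tool_rot: [-0.003, 0.016, 1.0, -0.0]
contact_force: [1.0, -0.4, -0.3]
gripper_width: 0.363
grasp_force: 60.1
```

Emit:
servo_tool(deltas=[[[0,0,0,0.03,0],[0,0,0,0.03,0],[0,0,0,0.03,0],[0,0,0,0.01,0],[0,0.005,-0.02,0,0],[0,0.008,-0.035,0,0],[0,0.01,-0.035,0,0],[0,0.01,-0.035,0,0]]])

```text
time: 30.55
tool_pos: [0.4999, -0.0543, 0.161]
tool_rot: [-0.001, 0.016, 1.0, 0.0]
contact_force: [1.3, -0.1, -0.7]
gripper_width: 0.363
grasp_force: 60.1
```

Emit:
servo_tool(deltas=[[[0,0.01,-0.035,0,0],[0,0.01,-0.035,0,0],[0,0.01,-0.035,0,0],[0,0.008,-0.035,0,0],[0,0,-0.02,0,0],[0,0,-0.011,0,0],[0,0,0,0,0],[0,0,0,0,0]]])

```text
time: 31.35
tool_pos: [0.5383, -0.2235, 0.1618]
tool_rot: [-0.001, 0.016, 1.0, 0.001]
contact_force: [-0.5, -0.0, -1.4]
gripper_width: 0.363
grasp_force: 60.1
```

```bash
python3 - <<'E'
from h import *
s=manip.state();w=grab_frame("wrist");save("w8",w["pixels"]);W=wcloud(w,s);print(s["tool_pos"],s["tool_rot"],s["gripper_width"])
P=W.reshape(-1,3);c=w["pixels"].reshape(-1,3).astype(int)
m=(P[:,2]>s["tool_pos"][2])&(c[:,0]-c[:,2]>25)&(abs(P[:,0]-.54)<.09)&(abs(P[:,1]-s["tool_pos"][1])<.05);print(m.sum(),cv2.minAreaRect((P[m,:2]*1000).astype(np.float32)))
m=(P[:,2]>.056)&(P[:,2]<.07)&(abs(P[:,0]-.54)<.09)&(abs(P[:,1]+.29)<.11);print(cv2.minAreaRect((P[m,:2]*1000).astype(np.float32)))
m=(P[:,2]>.075)&(P[:,2]<.1)&(abs(P[:,0]-.535)<.07)&(abs(P[:,1]+.357)<.03);print(m.sum(),cv2.minAreaRect((P[m,:2]*1000).astype(np.float32)))
E
```

```text
[ 0.53825308 -0.22347123  0.16178174] [-6.15644203e-04  1.58034541e-02  9.99874715e-01  6.52429566e-04] 0.3628416763190364
11227 ((536.1378173828125, -210.0092315673828), (58.24061584472656, 85.84087371826172), 87.63813781738281)
((537.1830444335938, -290.8046875), (186.70851135253906, 130.640625), 88.37777709960938)
3630 ((536.109619140625, -355.9024963378906), (31.346769332885742, 90.75630950927734), 88.57827758789062)
```

Emit:
servo_tool(deltas=[[[0,0.001,-0.001,-0.02,0],[0,0,0,-0.03,0],[0,0,0,-0.03,0],[0,0,0,-0.015,0],[0,0,0,-0.005,0],[0,0,0,-0.004,0],[0,0,0,-0.003,0],[0,0,0,0,0]]])

```text
time: 32.2
tool_pos: [0.5404, -0.2257, 0.0567]
tool_rot: [0.001, 0.016, 1.0, -0.0]
contact_force: [-0.2, 0.3, -1.2]
gripper_width: 0.359
grasp_force: 60.1
```

Emit:
servo_tool(deltas=[[[0,0,0,-0.0015,0],[0,0,0,0,0],[0,0,0,0,0],[50,0,0,0,0],[50,0,0,0,0],[50,0,0,0,0],[50,0,0,0.01,0],[50,0,0,0.02,0]]])

```text
time: 33.0
tool_pos: [0.5385, -0.2247, 0.0831]
tool_rot: [-0.002, 0.016, 1.0, 0.001]
contact_force: [-0.3, -0.0, 0.4]
gripper_width: 0.498
grasp_force: 0.0
```

Emit:
servo_tool(deltas=[[[50,0,0,0.03,0],[50,0,0,0.03,0],[40,0,0.02,0.03,-5],[40,0,0.03,0.02,-8],[40,0,0.035,0,-8],[40,0,0.035,0,-8],[40,0,0.035,0,-8],[40,0,0.035,0,-8]]])

```text
time: 33.8
tool_pos: [0.5398, -0.0341, 0.1953]
tool_rot: [0.001, 0.4, 0.916, 0.0]
contact_force: [-0.9, 0.6, 0.0]
gripper_width: 0.401
grasp_force: 0.0
```

Emit:
servo_tool(deltas=[[[25,0.006,0.035,0,-8],[25,0.01,0.035,0,-8],[25,0.02,0.02,0,-8],[25,0.014,0.013,0,-8],[25,0,0,0,-8],[25,0,0,0,-5.2],[25,0,0,0,0],[25,0,0,0,0]]])

```text
time: 34.6
tool_pos: [0.5898, 0.0675, 0.1948]
tool_rot: [0.0, 0.719, 0.695, 0.0]
contact_force: [0.5, -0.7, -0.1]
gripper_width: 0.244
grasp_force: 0.0
```

```bash
python3 - <<'E'
from h import *
s=manip.state();w=grab_frame("wrist");save("w9",w["pixels"]);W=wcloud(w,s);print(s["tool_pos"],s["tool_rot"],s["joint_pos"].round(2))
np.savez("w9",W=W,px=w["pixels"])
T=look("t9");c=cv2.imread("pics/t9.png")
print(rect(T,(508,240,560,345),(.068,.1)),rect(T,(605,240,645,345),(.068,.1)),rect(T,(500,235,650,345),(.056,.068)))
print(rect(T,(450,300,505,380),(.05,.07)),rect(T,(450,300,505,380),(.075,.1)))
cv2.imwrite("pics/w9t.png",np.hstack([cv2.resize(cv2.imread("pics/w9.png"),(400,300)),cv2.resize(c,(400,300))]))
E
```

```text
[0.5898455  0.06754933 0.19475606] [2.45331787e-04 7.18809724e-01 6.95206775e-01 2.46810562e-04] [-0.01 -0.01  1.71 -0.    1.44  0.02]
(625, array([ 0.5383, -0.2202,  0.0882]), array([ 537.9, -228.4]), array([ 46.4, 111. ]), 86.5, array([0.068, 0.095])) (635, array([ 0.5329, -0.3491,  0.0883]), array([ 534.4, -348.9]), array([35.6, 89.9]), 88.0, array([0.068, 0.096])) (3550, array([ 0.5327, -0.2886,  0.0614]), array([ 535.7, -287.7]), array([186.7, 130.3]), 88.3, array([0.056, 0.068]))
(410, array([ 0.4587, -0.1212,  0.0628]), array([ 465.6, -131. ]), array([50.1, 75.1]), 87.1, array([0.051, 0.07 ])) (364, array([ 0.4674, -0.1316,  0.0878]), array([ 468.2, -132.8]), array([32.5, 49.6]), 88.5, array([0.078, 0.092]))
```

View pics/w9t.png

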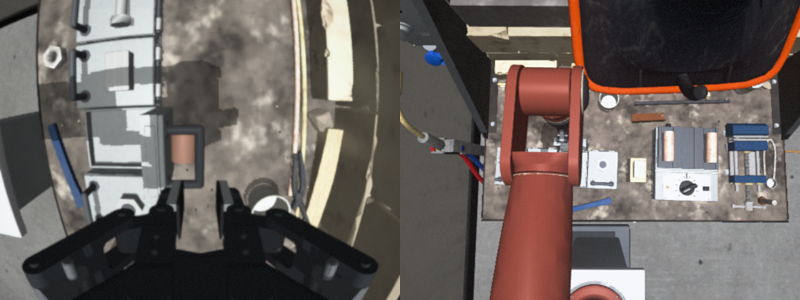

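Both tubes are in the grooves and no further tube is on the hearth. The wrist view shows the open lid and its bar just below the tool. I'll re-pinch the bar at the release point and close the lid.

Emit:
servo_tool(deltas=[[[25,0,0.0009,-0.02,0],[25,0,0,-0.02,0],[25,0,0,-0.02,0],[25,0,0,-0.015,0],[25,0,0,-0.01,0],[25,0,0,-0.007,0],[25,0,0,-0.004,0],[25,0,0,0,0]]])

```text
time: 35.5
tool_pos: [0.5898, 0.0685, 0.0981]
tool_rot: [-0.0, 0.719, 0.695, -0.0]
contact_force: [-0.2, 0.5, -1.2]
gripper_width: 0.253
grasp_force: 0.0
```

Emit:
servo_tool(deltas=[[[25,0,0,0,0],[0,0,0,0,0],[0,0,0,0,0],[0,0,0,0,0],[0,0,0,0,0],[0,0,0,0,0],[0,0,0,0,0],[0,0,0,0,0]]])

```text
time: 36.3
tool_pos: [0.5905, 0.0685, 0.0989]
tool_rot: [0.001, 0.719, 0.695, 0.001]
contact_force: [0.4, 0.4, 5.0]
gripper_width: 0.085
grasp_force: 59.1
```

Emit:
servo_tool(deltas=[[[0,-0.007,0,0.005,0],[0,-0.0072,0.0005,0.004,0],[0,-0.0075,0,0.003,0],[0,-0.0077,0.0005,0.0024,0],[0,-0.0078,0,0.0019,0],[0,-0.0079,0.0005,0.0014,0],[0,-0.008,0,0.0008,0],[0,-0.008,0.0005,0.0002,0]]])

```text
time: 37.1
tool_pos: [0.5303, 0.0707, 0.119]
tool_rot: [0.002, 0.719, 0.695, 0.002]
contact_force: [4.8, 0.9, 4.8]
gripper_width: 0.083
grasp_force: 59.0
```

Emit:
servo_tool(deltas=[[[0,-0.008,0,-0.0003,0],[0,-0.008,0.0005,-0.0009,0],[0,-0.0079,0,-0.0014,0],[0,-0.0078,0.0005,-0.002,0],[0,-0.0076,0,-0.0025,0],[0,-0.0074,0.0005,-0.0031,0],[0,-0.0072,0,-0.0036,0],[0,0,0,0,0]]])

```text
time: 37.9
tool_pos: [0.4731, 0.0728, 0.1028]
tool_rot: [-0.001, 0.719, 0.695, -0.0]
contact_force: [-1.4, 5.1, 5.5]
gripper_width: 0.082
grasp_force: 63.5
```

Emit:
servo_tool(deltas=[[[0,-0.0069,0,-0.0041,0],[0,-0.0066,0,-0.0045,0],[0,-0.0063,0,-0.005,0],[0,-0.0059,0,-0.0054,0],[0,-0.0055,0,-0.0058,0],[0,-0.0051,0,-0.0062,0],[0,-0.0047,0,-0.0065,0],[0,-0.0042,0,-0.0068,0]]])

```text
time: 38.7
tool_pos: [0.4291, 0.0731, 0.0582]
tool_rot: [-0.001, 0.719, 0.695, 0.001]
contact_force: [3.6, -2.0, 0.1]
gripper_width: 0.081
grasp_force: 65.0
```

Emit:
servo_tool(deltas=[[[0,0,0,0,0],[0,0,0,-0.0015,0],[0,0,0,-0.0015,0],[0,0,0,0,0],[25,0,0,0,0],[25,0,0,0,0],[25,0,0,0,0],[25,0,0,0,0]]])

```text
time: 39.5
tool_pos: [0.4286, 0.0717, 0.0547]
tool_rot: [-0.001, 0.719, 0.694, -0.001]
contact_force: [0.0, -0.0, -0.5]
gripper_width: 0.253
grasp_force: 0.0
```

Emit:
servo_tool(deltas=[[[25,0,0,0.02,0],[25,0,0,0.03,0],[25,0,0,0.03,0],[25,0,-0.01,0.03,0],[25,0,-0.03,0.01,0],[25,0,-0.02,0,0],[25,0,0,0,0],[25,0,0,0,0]]])

```text
time: 40.3
tool_pos: [0.4291, 0.012, 0.1751]
tool_rot: [-0.001, 0.72, 0.694, -0.0]
contact_force: [-0.5, 1.0, -0.6]
gripper_width: 0.251
grasp_force: 0.0
```

```bash
python3 - <<'E'
from h import *
s=manip.state();w=grab_frame("wrist");W=wcloud(w,s);print(s["tool_pos"])
P=W.reshape(-1,3)
for y in (.071,.167):
  m=(abs(P[:,1]-y-.0)<.042)&(P[:,0]>.414)&(P[:,0]<.53)&(P[:,2]>.04)&(P[:,2]<.062)
  A=np.c_[P[m,:2],np.ones(m.sum())];k=np.linalg.lstsq(A,P[m,2],rcond=None)[0];print(y,m.sum(),k,np.median(P[m,2]))
m=(abs(P[:,0]-.4287)<.018)&(abs(P[:,1]-.073)<.045)&(P[:,2]>.076)&(P[:,2]<.11);print(np.median(P[m],0))
E
```

```text
[0.42910427 0.01196107 0.17507132]
0.071 8974 [-5.16670658e-04 -5.14589446e-06  5.02421948e-02] 0.049983211240862524
0.167 6639 [ 0.0047084  -0.00433185  0.04863336] 0.05002105976490348
[0.42867083 0.0727894  0.08803257]
```

The lid is shut, flat at 50 mm. Now the dial.

Emit:
servo_tool(deltas=[[[40,0,-0.02,0,4],[40,-0.002,-0.035,0,4],[40,-0.002,-0.035,0,4],[40,-0.002,-0.035,0,4],[40,-0.002,-0.035,0,4],[40,-0.002,-0.035,0,4],[40,-0.002,-0.035,0,4.4],[40,-0.002,-0.03,0,0]]])

```text
time: 41.15
tool_pos: [0.4154, -0.2486, 0.175]
tool_rot: [-0.001, 0.526, 0.85, 0.0]
contact_force: [-0.0, 0.5, 0.6]
gripper_width: 0.4
grasp_force: 0.0
```

Emit:
servo_tool(deltas=[[[40,-0.003,-0.02,0,0],[40,0,-0.01,0,0],[40,0,0,0,0],[40,0,0,0,0],[40,0,0,0,0],[40,0,0,0,0],[40,0,0,0,0],[40,0,0,0,0]]])

```text
time: 41.95
tool_pos: [0.4127, -0.2777, 0.1759]
tool_rot: [0.0, 0.527, 0.85, -0.0]
contact_force: [0.1, 0.1, 0.4]
gripper_width: 0.398
grasp_force: 0.0
```

```bash
python3 - <<'E'
from h import *
s=manip.state();w=grab_frame("wrist");save("w10",w["pixels"]);W=wcloud(w,s);q=s["tool_rot"];print(s["tool_pos"],np.degrees(2*np.arctan2(q[2],q[1])),s["joint_pos"].round(2))
P=W.reshape(-1,3)
m=(abs(P[:,0]-.412)<.03)&(abs(P[:,1]+.286)<.03)&(P[:,2]>.076)&(P[:,2]<.095);print(m.sum(),cv2.minAreaRect((P[m,:2]*1000).astype(np.float32)))
E
```

```text
[ 0.4126611  -0.27770593  0.17585153] 116.40859199128303 [-0.74 -0.23  1.95  0.    1.43 -1.2 ]
974 ((411.78643798828125, -286.7945861816406), (13.950677871704102, 45.6738166809082), 26.53908348083496)
```

Emit:
servo_tool(deltas=[[[40,-0.0009,-0.0091,-0.02,0.1],[40,0,0,-0.03,0],[40,0,0,-0.03,0],[40,0,0,-0.02,0],[40,0,0,-0.015,0],[40,0,0,-0.01,0],[40,0,0,-0.005,0],[40,0,0,0,0]]])

```text
time: 42.8
tool_pos: [0.4117, -0.2872, 0.0457]
tool_rot: [-0.0, 0.526, 0.85, 0.0]
contact_force: [0.1, 0.1, -0.2]
gripper_width: 0.398
grasp_force: 0.0
```

Emit:
servo_tool(deltas=[[[40,0,0,0,0],[0,0,0,0,0],[0,0,0,0,0],[0,0,0,0,0],[0,0,0,0,0],[0,0,0,0,0],[0,0,0,0,0],[0,0,0,0,0]]])

```text
time: 43.6
tool_pos: [0.4129, -0.2875, 0.047]
tool_rot: [0.001, 0.526, 0.85, 0.0]
contact_force: [3.4, 2.5, 5.4]
gripper_width: 0.15
grasp_force: 60.7
```

Gripped (14 mm bar). I'll turn −118°, in rows of −7.

Emit:
servo_tool(deltas=[[[0,0,0,0,-4],[0,0,0,0,-7],[0,0,0,0,-7],[0,0,0,0,-7],[0,0,0,0,-7],[0,0,0,0,-7],[0,0,0,0,-7],[0,0,0,0,-7]]])

```text
time: 44.4
tool_pos: [0.4121, -0.2874, 0.047]
tool_rot: [0.0, 0.852, 0.524, 0.0]
contact_force: [-0.7, 3.5, 7.7]
gripper_width: 0.145
grasp_force: 61.0
```

Emit:
servo_tool(deltas=[[[0,0,0,0,-7],[0,0,0,0,-7],[0,0,0,0,-7],[0,0,0,0,-7],[0,0,0,0,-7],[0,0,0,0,-7],[0,0,0,0,-7],[0,0,0,0,-7]]])

```text
time: 45.2
tool_pos: [0.4117, -0.2867, 0.047]
tool_rot: [-0.001, 0.998, 0.063, -0.0]
contact_force: [-1.8, 5.4, 10.5]
gripper_width: 0.146
grasp_force: 61.4
```

Emit:
servo_tool(deltas=[[[0,0,0,0,-5],[0,0,0,0,-4.1],[0,0,0,0,0],[0,0,0,0,0],[0,0,0,0,0],[0,0,0,0,0],[0,0,0,0,0],[0,0,0,0,0]]])

```text
time: 46.0
tool_pos: [0.4117, -0.2865, 0.047]
tool_rot: [-0.001, 1.0, -0.014, -0.0]
contact_force: [-2.1, 6.5, 10.7]
gripper_width: 0.149
grasp_force: 61.4
```

Emit:
servo_tool(deltas=[[[40,0,0,0,0],[40,0,0,0,0],[40,0,0,0,0],[40,0,0,0.01,0],[40,0,0,0.02,0],[40,0,0,0.03,0],[40,0,0,0.03,0],[40,0,0,0.02,0]]])

```text
time: 46.8
tool_pos: [0.4123, -0.288, 0.1589]
tool_rot: [0.001, 1.0, -0.014, 0.001]
contact_force: [0.8, -0.5, -0.2]
gripper_width: 0.401
grasp_force: 0.0
```

Emit:
servo_tool(deltas=[[[40,-0.01,-0.02,0.02,0],[40,-0.02,-0.03,0.02,0],[40,-0.02,-0.035,0,0],[40,-0.02,-0.035,0,0],[40,-0.01,-0.035,0,0],[40,0,-0.03,0,0],[40,0,0,0,0],[40,0,0,0,0]]])

```text
time: 47.6
tool_pos: [0.3313, -0.4723, 0.1959]
tool_rot: [-0.0, 1.0, -0.015, -0.0]
contact_force: [-0.2, 0.4, -0.8]
gripper_width: 0.397
grasp_force: 0.0
```

```bash
python3 - <<'E'
from h import *
print(manip.state()["tool_pos"],manip.state()["contact_force"])
T=look("t11")
for b,z in [((508,240,560,345),(.075,.1)),((605,240,645,345),(.075,.1)),((500,235,650,345),(.056,.066)),((450,300,505,380),(.05,.07)),((450,300,505,380),(.075,.1)),((550,345,600,400),(.075,.095)),((175,280,450,385),(.04,.056))]: print(rect(T,b,z))
E
```

```text
[ 0.33134512 -0.47231561  0.19588824] [-0.15583629  0.4248696  -0.78410922]
(615, array([ 0.5384, -0.2201,  0.0883]), array([ 538.3, -222.2]), array([30.6, 90.6]), 88.8, array([0.075, 0.095]))
(619, array([ 0.5346, -0.3498,  0.0882]), array([ 534.2, -352.5]), array([29.3, 89.8]), 87.6, array([0.075, 0.094]))
(3386, array([ 0.5326, -0.2884,  0.0612]), array([ 535.8, -287.5]), array([186.1, 130.3]), 88.4, array([0.056, 0.066]))
(413, array([ 0.4587, -0.1196,  0.0625]), array([ 465.6, -131. ]), array([50.6, 75.1]), 87.0, array([0.05 , 0.069]))
(363, array([ 0.4673, -0.1315,  0.0879]), array([ 468.1, -132.7]), array([32. , 49.6]), 88.1, array([0.076, 0.093]))
(160, array([ 0.4106, -0.2823,  0.0851]), array([ 411.2, -283.3]), array([13.4, 45.1]), 89.3, array([0.075, 0.091]))
(6897, array([0.4667, 0.1186, 0.0505]), array([470.6, 122.1]), array([380.5, 117.4]), 87.8, array([0.04 , 0.056]))
```

View pics/t11.png

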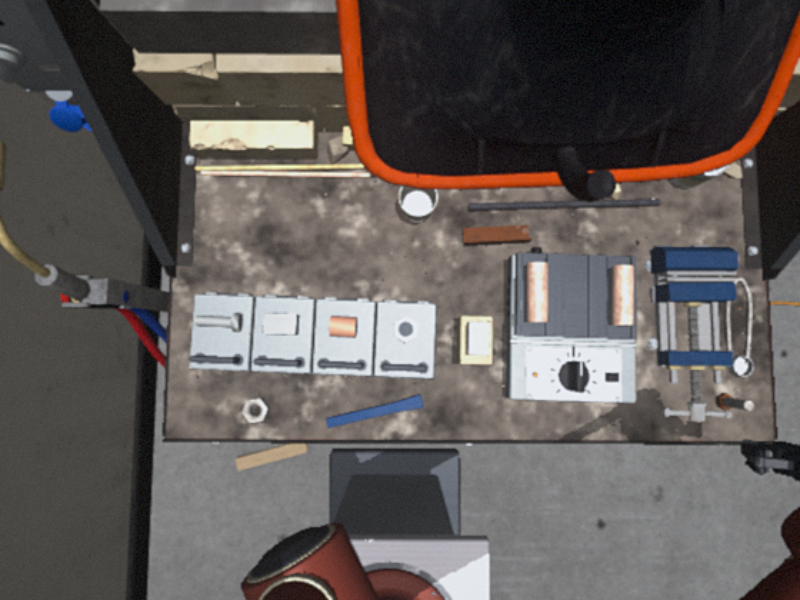

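The final view shows tubes at (537,292) and (623,294) in the grooves, the block on the brick (477,338), the dial pointing to the long mark (574,373), all lids shut and the pot upright.

```bash
python3 -c "
from plant import manip
print(manip.job_done())"
```

```text
the job is handed in; nothing more can be done
None
```

I handed in the job after 48 s of robot time. By my last camera check the block is on the firebrick, both copper tubes (the boxed one and the one loose tube I found) lie in the outer grooves, the dial is within about 1° of the long mark, and all lids are shut; the hand-in returned no verdict.

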